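Load the last sample bottle and lift the caddy

ROBOT

A 6-joint arm with a two-finger parallel gripper is mounted at the origin on the work surface. World frame = base frame: x ahead of the robot, y to its left, z up, the work surface at z = 0. Lengths are in mm, angles in degrees, forces in N, time in s.
With the tool pointing down it reaches from about 300 to 850 mm from the base axis. Payload 4.2 kg.
Tool frame: the origin (TCP) lies at the very end of the fingers, on their centre line; the grasp point (between the pads) lies 19 mm behind it; z points along the fingers, y is the line along which they close (so a half turn about z gives the same grasp; the last joint's range is limited). The gripper opens to 91 mm and grips with 3 to 60 N. Pads are 32 mm wide; open, the fingers measure 118 mm over their backs; the gripper's body (76 mm by 178 mm) begins 60 mm behind the grasp point.
Start: joints at [65.145, 18.312, 89.639, -0, 72.044, -1.146], TCP at [231.207, 526.485, 213.976] pointing down, gripper open.
Joint ranges: [-177.97, 177.97], [-48.28, 115.42], [12.27, 149.76], [-77.06, 257.06], [2.81, 150.46], [-146.56, 146.56]. Speed limits (degrees/s): [147.25, 147.25, 180, 180, 180, 180].

INTERFACE

Orientations are given as [roll, pitch, yaw] about the fixed x, y, z axes, in that order (R = Rz(yaw) Ry(pitch) Rx(roll)).
In Python, from workcell import env, grab_frame gives the robot as it stands. The module is installed in compiled form; this text tells all that it offers.
- The arm moves only by the tool move_arm, never from a script. Its argument "plan" is a list of rows, each an object of numbers: "tx", "ty", "tz": the shift along the tool's x, y, z in cm; "wx", "wy", "wz": the turn, a rotation vector about the tool's x, y, z in rad. In form: [{"tx": .., "ty": .., "tz": .., "wx": .., "wy": .., "wz": ..}, ...]. A call has 1 to 12 rows; each row shifts and turns the commanded pose from where the row before left it, along the tool's axes as they then stand; what a row does not reach is not made up. A row lasts 1/12 s, in which the tool goes at most 41.7 mm and 7.16 degrees, less where a joint would pass 70% of its speed; a pose out of reach is approached as far as the arm can. A call is refused whole if a number of a shift passes 4.17 or a number of a turn 0.125, either way. A call with a gripper value outside its range is refused whole. "gripper" is the finger opening in cm, from 0 to 9.12, set as the call begins (left out, the last holds). The fingers move at their own pace and stop on an object; "force" is the grip in N (left out, the last holds). Time passes only in rows, so rows that do not move let the fingers close. It gives the time, the measured TCP pose, the force, the opening and the grip force at its end, in the units of the state.
- env.state(): the state, without advancing time (a new reading comes with each control period).
- grab_frame(name): name is "side" or "top"; returns a dict with "color" (400x640x3 uint8, red, green, blue), "vfov" (degrees; the focal length in pixels is half the picture's height over the tangent of half this angle, whatever the lens; pixels are square), "cx", "cy" (the principal point, pixels), "view" (4x4, takes a point from world to camera coordinates). Camera axes: x right, y up, looking along -z (the intrinsics and any distortion apply to the point x, -y, -z); pixel columns grow to the right and rows downward; lengths in mm; the calibration is good to about 2 mm. A picture is of the moment at which its call begins. There is no depth.
- env.job_done(): hands the job in; it is judged then, once.
The state is a dict: "time_s": time; "qpos": joint angles; "qvel": joint speeds; "effort": joint torques, N m; "ee_pos": TCP position; "ee_rot": TCP orientation; "force": force on the tool from outside, world axes, zero at the start; "torque": the same for the moment, N m; "gripper_width": finger opening in mm; "gripper_force": force on a finger pad.
Only numpy, scipy, OpenCV 4.12 (cv2) and the standard library are available. Lean on these libraries where they do the work, as an engineer would, in place of code of your own. Each camera call takes 0.05 s, during which the arm holds its last target. There are 200 camera calls.

TASK

One sample bottle lies by itself on the grey rest: lay it on the two bottles in the unfinished bay of the steel caddy, lengthwise and lined up with them, nestled in the gap between them, so that it completes a pyramid of three like the one in the other bay, and let go of it. Then take the caddy by its black handle, lift it about 10 cm clear of the bench and finish while holding it there, level and still, with all six bottles in place. Do not tip the caddy, or disturb the beaker, jar and calculator.

Things in the scene. Friction and masses are not known exactly. Their poses are not given: they have to be found in the camera images.
- caddy: Loose steel carrying caddy, 94 (x) by 198 (y) mm, 0.3-0.5 kg empty; origin: centre of its underside, z up. Floor 5 mm thick. Two bays, 86 (x) by 70 (y) mm inside, centred at y = +60 and -60 mm; 4 mm walls, tops 25 mm above the underside; empty 42 mm channel between. The +y bay has only two bottles (unfinished), the -y bay a pyramid of three. Balanced about the handle when all six are in.
- caddy_handle (a point): Middle of the caddy's black handle, 102 mm above the underside, over its centre: a straight level bar along the caddy's x, 90 mm long, 14 mm thick (y), 26 mm tall (top 115 mm above the underside), fixed on two 10 by 12 mm posts at x = +-40 mm. Axes as the caddy's.
- caddy_gap (a point): Where the loaded bottle's middle comes to rest: on the caddy at x = 0, y = +60 mm, 51 mm above the underside, over the gap between the two bottles of the unfinished bay; their tops are 39 mm above the underside. The bottle lies along the caddy's x. Axes as the caddy's.
- spare: The bottle to load: white plastic bottle with a blue screw cap, a cylinder lying on its side, 34 mm diameter (cap too), 80 mm long, 45 g; origin at its middle, on its axis; x along the bottle towards the cap; the cap may point either way. It starts lying on the rest, its axis 27 mm above the bench.
- rest: Fixed grey plastic slab, 90 mm (x) by 60 mm (y) by 10 mm high, with two ribs along x (5 mm high, 80 mm long, 6 mm wide, centred 15.5 mm either side of the middle) that stop a bottle from rolling; the spare bottle lies along its x axis. Origin at the centre of its underside.
- bottle_a1: Lower bottle in the unfinished bay, on the handle side (at about y = +42 mm, 22 mm above the caddy's underside): white plastic bottle with a blue screw cap, a cylinder lying on its side, 34 mm diameter (cap too), 80 mm long, 45 g; origin at its middle, on its axis; x along the bottle towards the cap; the cap may point either way.
- bottle_a2: Lower bottle in the unfinished bay, on the outer side (about y = +78 mm): the same kind of bottle.
- bottle_b1: Lower bottle in the full bay, handle side (about y = -42 mm): the same kind of bottle.
- bottle_b2: Lower bottle in the full bay, outer side (about y = -78 mm): the same kind of bottle.
- bottle_b3: Top bottle of the full bay's pyramid (y = -60 mm, 51 mm above the caddy's underside): the same kind of bottle.
- beaker: Bystander: empty clear glass beaker, 68 mm across, 80 mm high; origin at the centre of its underside. Leave alone.
- jar: Bystander: white jar with a red cap and a paper label, 64 mm across, 85 mm high; origin at the centre of its underside. Leave alone.
- calculator: Bystander: flat grey calculator with black keys, 120 by 70 by 16 mm; origin at the centre of its underside. Leave alone.
Mind the look-alikes: they are no part of the job. Leave any yellow look-alike of the bottle_a1 alone. Leave any purple look-alike of the bottle_a2 alone.

How it is judged (in metres and radians):
On the way:
1. the spare bottle is let go, resting in the gap between the two bottles of the unfinished bay, while the caddy still stands on the bench (x of spare in the frame of caddy between -0.014 and 0.014 m and y of spare in the frame of caddy between 0.052 and 0.068 m and z of spare in the frame of caddy between 0.045 and 0.057 m and angle between the x axis of spare and the x axis of caddy, either way round below 0.2 rad and contact force between spare and bottle_a1 above 0.02 N and contact force between spare and bottle_a2 above 0.02 N and contact force between spare and the fingers below 0.05 N and height (world z) of caddy below 0.01 m), for 0.3 s.
At the end, for the whole second after the job is handed in: Caddy held by its handle only, underside 60-180 mm up, within 8 degrees of level, under 30 mm/s and 0.15 rad/s; spare bottle untouched on both lower bottles, within 8 mm across, 14 mm along, 6 mm in height, 0.2 rad; other five within 8 mm across, 16 along, 6 in height of their places (height (world z) of caddy between 0.06 and 0.18 m and angle between caddy's own z axis and vertical below 0.14 rad and linear speed of caddy below 0.03 m/s and angular speed of caddy below 0.15 rad/s and contact force between caddy and the fingers above 1 N and x of spare in the frame of caddy between -0.014 and 0.014 m and y of spare in the frame of caddy between 0.052 and 0.068 m and z of spare in the frame of caddy between 0.045 and 0.057 m and angle between the x axis of spare and the x axis of caddy, either way round below 0.2 rad and contact force between spare and bottle_a1 above 0.02 N and contact force between spare and bottle_a2 above 0.02 N and contact force between spare and the fingers below 0.05 N and y of bottle_a1 in the frame of caddy between 0.034 and 0.05 m and z of bottle_a1 in the frame of caddy between 0.016 and 0.028 m and x of bottle_a1 in the frame of caddy between -0.016 and 0.016 m and y of bottle_a2 in the frame of caddy between 0.07 and 0.086 m and z of bottle_a2 in the frame of caddy between 0.016 and 0.028 m and x of bottle_a2 in the frame of caddy between -0.016 and 0.016 m and y of bottle_b1 in the frame of caddy between -0.05 and -0.034 m and z of bottle_b1 in the frame of caddy between 0.016 and 0.028 m and x of bottle_b1 in the frame of caddy between -0.016 and 0.016 m and y of bottle_b2 in the frame of caddy between -0.086 and -0.07 m and z of bottle_b2 in the frame of caddy between 0.016 and 0.028 m and x of bottle_b2 in the frame of caddy between -0.016 and 0.016 m and y of bottle_b3 in the frame of caddy between -0.068 and -0.052 m and z of bottle_b3 in the frame of caddy between 0.045 and 0.057 m and x of bottle_b3 in the frame of caddy between -0.016 and 0.016 m); the arm keeps its last pose, push and grip.
It fails at once if the caddy is tipped by more than 0.35 rad (20 degrees) (angle between caddy's own z axis and vertical above 0.35 rad).
It fails at once if the beaker is moved by more than 30 mm (distance of beaker from where it was at the start of the episode above 0.03 m).
It fails at once if the jar is moved by more than 30 mm (distance of jar from where it was at the start of the episode above 0.03 m).
It fails at once if the calculator is moved by more than 30 mm (distance of calculator from where it was at the start of the episode above 0.03 m).
It also fails if it takes over 58 s, if anything falls off the work surface, if the arm or the gripper's body presses on something with over 40 N, if the wrist force passes 120 N, or if a joint passes its speed limit or range.

## Working session

There is one attempt and no reset: what is moved stays moved. The work goes in short steps, Python scripts to look and compute and a tool call to move; the robot and the scene stay as the last step left them, time stands still between calls to the robot, and variables do not carry over. Pictures are saved under pics/ and viewed, at most 10 in all, crops included, and the job is handed in when it is done.

Besides the shell and the picture viewer there is one more tool, called by a JSON object that holds its "op" and its "data". move_arm: Moves the arm, as the interface text tells. Its arguments: {"type":"object","properties":{"plan":{"type":"array","items":{"type":"object","properties":{"tx":{"type":"number"},"ty":{"type":"number"},"tz":{"type":"number"},"wx":{"type":"number"},"wy":{"type":"number"},"wz":{"type":"number"}}}},"gripper":{"type":"number"},"force":{"type":"number"}},"required":["plan"]}

```bash
mkdir -p pics
python3 - <<'E'
from workcell import env, grab_frame
import cv2,pickle
d={}
for n in("top","side"):
    f=grab_frame(n);d[n]=f
    cv2.imwrite(f"pics/{n}0.png",cv2.cvtColor(f["color"],cv2.COLOR_RGB2BGR))
    print(n,f["vfov"],f["cx"],f["cy"],f["view"].round(3).tolist(),[k for k in f])
pickle.dump(d,open("f0.pkl","wb"))
print(env.state())
E
```

```text
top 47.12176454188279 325.9539692355772 194.57659037513397 [[-0.029, -1.0, 0.002, 27.021], [0.996, -0.029, 0.081, -630.771], [-0.08, 0.004, 0.997, -1252.877], [0.0, 0.0, 0.0, 1.0]] ['color', 'vfov', 'cx', 'cy', 'view']
side 47.351216765284846 318.5869201678512 193.9844187926578 [[-0.929, -0.37, 0.021, 604.349], [0.216, -0.494, 0.842, -198.734], [-0.301, 0.787, 0.539, -904.211], [0.0, 0.0, 0.0, 1.0]] ['color', 'vfov', 'cx', 'cy', 'view']
{'time_s': 0.1, 'qpos': array([ 6.51479053e+01,  1.83459784e+01,  8.96990857e+01,  7.58604332e-04,
        7.20442649e+01, -1.14588546e+00]), 'qvel': array([ 0.01093297, -0.07212739, -0.25676657,  0.01451195,  0.0291163 ,
       -0.07746697]), 'effort': array([-6.44550400e-04, -4.13335168e+01, -2.32508773e+01,  7.27738487e-02,
        4.21751942e-02, -7.49770925e-05]), 'ee_pos': array([230.98151954, 526.07143138, 213.22664397]), 'ee_rot': array([-1.79910703e+02, -2.50756095e-03,  1.56293554e+02]), 'force': array([ 0.47545738, -1.3053351 , -0.23152796]), 'torque': array([-0.02001799,  0.02029879,  0.08009133]), 'gripper_force': 0.0, 'gripper_width': 91.07086123356761}
```

View pics/top0.png

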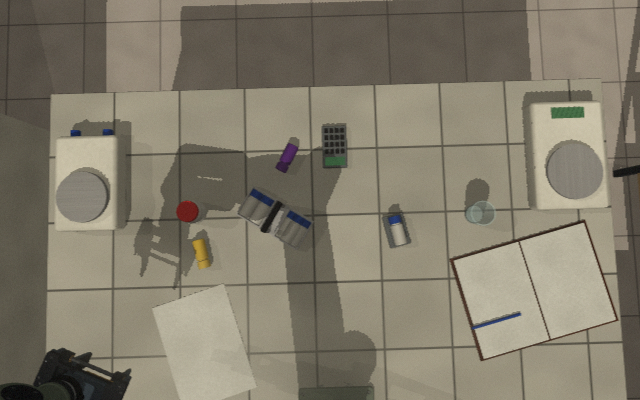

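View pics/side0.png

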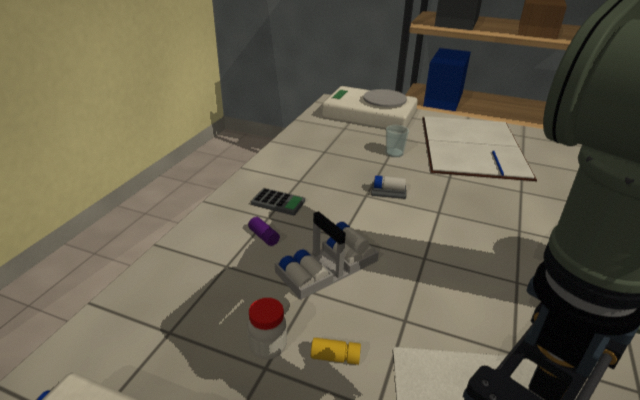

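```bash
cat > h.py <<'E'
import numpy as np,cv2
def ray(f,u,v):
    F=200/np.tan(np.radians(f["vfov"]/2)); V=f["view"]; R=V[:3,:3]
    d=R.T@np.array([(u-f["cx"])/F,-(v-f["cy"])/F,-1.]); return -R.T@V[:3,3],d/np.linalg.norm(d)
def onz(f,u,v,z):
    o,d=ray(f,u,v); return o+d*(z-o[2])/d[2]
def tri(p):
    A=0;b=0
    for f,u,v in p:
        o,d=ray(f,u,v);P=np.eye(3)-np.outer(d,d);A=A+P;b=b+P@o
    return np.linalg.solve(A,b)
def proj(f,p):
    F=200/np.tan(np.radians(f["vfov"]/2)); c=f["view"][:3,:3]@p+f["view"][:3,3]
    return f["cx"]-F*c[0]/c[2], f["cy"]+F*c[1]/c[2]
def blobs(f,lo,hi,box,amin=8):
    h=cv2.cvtColor(f["color"],cv2.COLOR_RGB2HSV);m=cv2.inRange(h,lo,hi)
    k=np.zeros_like(m);x0,y0,x1,y1=box;k[y0:y1,x0:x1]=m[y0:y1,x0:x1]
    out=[]
    for c in cv2.findContours(k,cv2.RETR_EXTERNAL,cv2.CHAIN_APPROX_NONE)[0]:
        if cv2.contourArea(c)>=amin: out.append((cv2.contourArea(c),cv2.minAreaRect(c)))
    return out
E
python3 - <<'E'
import pickle,cv2,numpy as np
from h import *
d=pickle.load(open("f0.pkl","rb"))
t,s=d["top"],d["side"]
a=cv2.resize(t["color"][165:265,225:425],None,fx=4,fy=4,interpolation=cv2.INTER_CUBIC)
b=cv2.resize(s["color"][160:310,260:420],(400,375),interpolation=cv2.INTER_CUBIC)
cv2.imwrite("pics/cropt.png",a[:,:,::-1]);cv2.imwrite("pics/crops.png",cv2.resize(b,(640,600))[:,:,::-1])
for n,f,box in(("top",t,(225,165,425,265)),("side",s,(260,160,420,310))):
    for nm,lo,hi in(("blue",(105,120,30),(130,255,255)),("black",(0,0,0),(180,110,38))):
        for A,r in blobs(f,lo,hi,box): print(n,nm,A,np.round(r[0],1),np.round(r[1],1),round(r[2],1))
E
```

```text
top blue 57.0 [394.3 219.3] [ 6.5 10.7] 76.0
top blue 121.5 [298.4 219.3] [23.3  6.5] 31.0
top blue 114.0 [261.6 197.2] [23.2  6.3] 31.0
top black 150.0 [270.9 216.4] [ 5.7 34.1] 31.0
side blue 182.0 [293.5 258.5] [10.9 30.9] 65.0
side blue 46.0 [330.9 241.9] [7.5 7.8] 33.7
side blue 36.5 [342.  225.5] [10.   6.7] 38.7
side blue 71.5 [377.5 181.5] [11.  7.] 90.0
side black 404.0 [329.1 227.4] [41.6 12.6] 40.0
side black 53.5 [288.5 210. ] [10.3 29.8] 77.0
side black 54.5 [283. 200.] [ 5.1 15.5] 41.6
side black 44.0 [275.4 197.9] [ 4.2 14.8] 41.6
side black 41.0 [268.2 196.3] [ 3.5 15.6] 45.0
side black 26.5 [262.8 192.8] [ 3.5 11.3] 45.0
```

View pics/cropt.png

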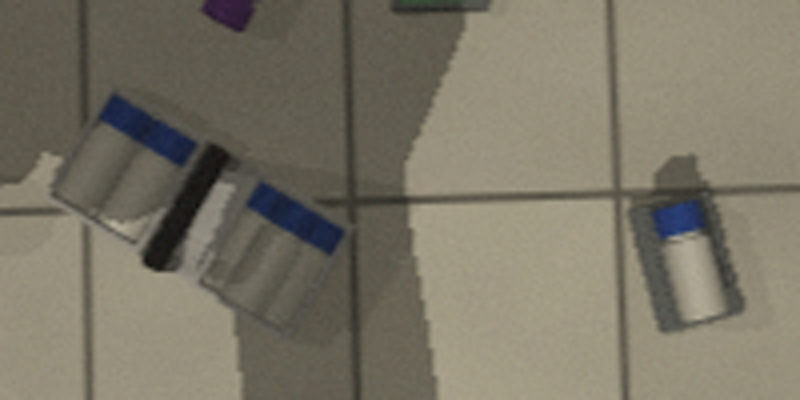

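View pics/crops.png

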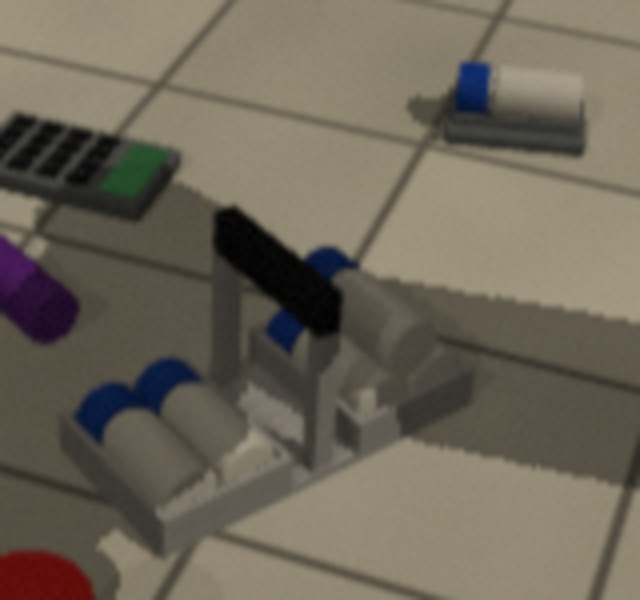

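Run:
```python
import pickle
from h import *
d=pickle.load(open("f0.pkl","rb"));t,s=d["top"],d["side"]
A,r=[b for b in blobs(t,(0,0,0),(180,110,38),(225,165,425,265))][0]
bx=cv2.boxPoints(r); e=sorted(bx,key=lambda p:p[1]); e0=(e[0]+e[1])/2; e1=(e[2]+e[3])/2
P0,P1=onz(t,*e0,110),onz(t,*e1,110); c=onz(t,*r[0],110)
print("handle",c.round(1),"tri",tri([(t,*r[0]),(s,329.1,227.4)]).round(1),"len",np.linalg.norm(P0-P1))
x=(P0-P1)/np.linalg.norm(P0-P1); print("handle yaw",np.degrees(np.arctan2(x[1],x[0])))
y=np.array([-x[1],x[0],0]);g=c+60*y; print("gap",g.round(1),"caddy ydir",y.round(3))
for uv in((261.6,197.2),(298.4,219.3)):
    q=onz(t,*uv,36)-c; print("caps in caddy",q@x,q@y)
# angle from cap line
q=onz(t,261.6,197.2,36)-onz(t,298.4,219.3,45);print("yaw from caps",np.degrees(np.arctan2(q[1],q[0]))-90)
# spare
box=(384,205,414,255);h=cv2.cvtColor(t["color"],cv2.COLOR_RGB2HSV)
R=t["color"][205:255,380:416].astype(int)
for lo,hi in(((0,0,165),(180,70,255)),((105,120,30),(130,255,255)),((0,0,0),(180,60,110))):
    for A,r in blobs(t,lo,hi,box): print(A,np.round(r[0],1),np.round(r[1],1),round(r[2],1),onz(t,*r[0],35).round(1))
print(R.sum(2)[::3]//3)
for n,p in(("tri cap",[(t,394.3,219.3),(s,377.5,181.5)]),): print(n,tri(p).round(1))
```

```text
handle [571.8 153.5 110. ] tri [570.8 154.  102.1] len 88.03379570030926
handle yaw -32.22124833506386
gap [603.8 204.3 110. ] caddy ydir [0.533 0.846 0.   ]
caps in caddy 30.062425275431192 58.1975659378297
caps in caddy 29.3930088463224 -60.57477499389883
yaw from caps -32.5140679635538
62.5 [398.2 234.3] [19.2  4.6] 76.0 [ 515.3 -186.4   35. ]
57.0 [394.3 219.3] [ 6.5 10.7] 76.0 [ 556.8 -177.5   35. ]
762.5 [398.5 226. ] [42. 29.] 90.0 [ 538.1 -188.2   35. ]
[[122 134 133 133 131 130 134 132 133 134 136 111  89  87  85  89  88  85
   85 117 133 136 131 131 134 134 132 130 134 130 133 132 129 129 129 130]
 [118 135 132 136 136 131 134 137 112  90  87  90  86  87  88  87  86  86
   85  91 115 132 133 136 132 133 132 131 130 131 128 128 126 128 128 130]
 [119 138 136 136 133 132 135 135 113  89  90  90  86  88  85  85  85  83
   81  77  80  78 102 117 116 116 112 114 112 110 108 106 104 104 103 100]
 [ 99 107  96  78  79  79  78  76  80  82  82  82  74  61  63  59  60  59
   61  59  64  74  79 102 123 123 126 130 134 132 133 129 131 131 129 130]
 [113 120  89  74  79  86  85  70  57 
[... 1230 characters left out ...]
160 164 159 161 152 147 134 120  99  84  79  80  81 113 134 134 134 134]
 [ 87 108 136 138 139 137 137 139 116  84  83  83  85  84  83 110 133 145
  153 165 151 125 104  89  89  96 102 118 129 133 132 133 137 135 134 134]
 [ 92 102 131 137 137 140 139 142 139 117  86  82  92  95  98 100 119 129
  129 133 138 146 139 138 139 139 132 135 133 134 132 138 140 137 132 137]
 [ 92 101 133 139 140 138 139 139 141 140 140 139 142 142 140 142 143 138
  141 143 140 144 142 141 141 141 142 139 141 141 144 139 139 142 140 140]
 [ 96  96 126 138 138 139 136 140 139 141 140 141 140 143 142 143 142 142
  140 139 140 140 140 139 140 141 139 143 140 140 138 140 139 136 137 139]]
tri cap [ 556.5 -178.6   27.7]
```

{"op": "move_arm", "data": {"plan": [{"wz": -0.11}, {"wz": -0.11}, {"wz": -0.11}, {"wz": -0.11}, {"wz": -0.11}, {"wz": -0.11}], "gripper": 9.1, "force": 15}}

```text
schema error: expected keys tx, ty, tz, wx, wy, wz
```

```bash
cat >> h.py <<'E'
from scipy.spatial.transform import Rotation as Ro
def go(st,p,yaw):
    R=Ro.from_euler("xyz",st["ee_rot"],degrees=True)
    dl=R.inv().apply(np.array(p)-st["ee_pos"])/10
    w=(R.inv()*Ro.from_euler("xyz",[180,0,yaw],degrees=True)).as_rotvec()
    print("at",st["ee_pos"].round(1),st["ee_rot"].round(2),"t",round(st["time_s"],2),"shift cm",dl.round(2),"turn rad",w.round(3))
E
python3 - <<'E'
import pickle
from h import *
from workcell import env
d=pickle.load(open("f0.pkl","rb"));t=d["top"]
c=onz(t,394.3,219.3,30);m=onz(t,397.1,230.6,27);e=onz(t,394.3+.242*20,219.3+.970*20,30)
v=c-e;yaw=np.degrees(np.arctan2(v[1],v[0]));print("mid",m,"cap",c,"yaw",yaw, "sidecheck", proj(d["side"],m))
go(env.state(),[m[0],m[1],120],yaw+180)
E
```

```text
mid [ 525.53653526 -185.06696586   27.        ] cap [ 556.90079753 -178.14544764   30.        ] yaw 11.719679087808572 sidecheck (np.float64(389.3848405721717), np.float64(183.00697429327425))
at [231.  526.1 213.2] [-179.91   -0.    156.29] t 0.1 shift cm [-55.56 -53.26   9.4 ] turn rad [-0.001 -0.001 -0.618]
```

{"op": "move_arm", "data": {"plan": [{"tx": 0, "ty": 0, "tz": 0, "wx": 0, "wy": 0, "wz": -0.103}, {"tx": 0, "ty": 0, "tz": 0, "wx": 0, "wy": 0, "wz": -0.103}, {"tx": 0, "ty": 0, "tz": 0, "wx": 0, "wy": 0, "wz": -0.103}, {"tx": 0, "ty": 0, "tz": 0, "wx": 0, "wy": 0, "wz": -0.103}, {"tx": 0, "ty": 0, "tz": 0, "wx": 0, "wy": 0, "wz": -0.103}, {"tx": 0, "ty": 0, "tz": 0, "wx": 0, "wy": 0, "wz": -0.103}], "gripper": 9.1, "force": 15}}

```text
time_s: 0.6
ee_pos: [231.1, 526.2, 213.5]
ee_rot: [-180.0, -0.0, -168.0]
force: [0.4, -0.2, 0.2]
gripper_width: 90.8
gripper_force: 0.0
```

{"op": "move_arm", "data": {"plan": [{"tx": -0.6, "ty": -3.1, "tz": 0, "wx": 0, "wy": 0, "wz": 0}, {"tx": -0.6, "ty": -3.1, "tz": 0, "wx": 0, "wy": 0, "wz": 0}, {"tx": -0.6, "ty": -3.1, "tz": 0, "wx": 0, "wy": 0, "wz": 0}, {"tx": -0.6, "ty": -3.1, "tz": 0, "wx": 0, "wy": 0, "wz": 0}, {"tx": -0.6, "ty": -3.1, "tz": 0, "wx": 0, "wy": 0, "wz": 0}, {"tx": -0.6, "ty": -3.1, "tz": 0, "wx": 0, "wy": 0, "wz": 0}, {"tx": -0.6, "ty": -3.1, "tz": 0, "wx": 0, "wy": 0, "wz": 0}, {"tx": -0.6, "ty": -3.1, "tz": 0, "wx": 0, "wy": 0, "wz": 0}, {"tx": -0.6, "ty": -3.1, "tz": 0, "wx": 0, "wy": 0, "wz": 0}, {"tx": -0.6, "ty": -3.1, "tz": 0, "wx": 0, "wy": 0, "wz": 0}, {"tx": -0.6, "ty": -3.1, "tz": 0, "wx": 0, "wy": 0, "wz": 0}, {"tx": -0.6, "ty": -3.1, "tz": 0, "wx": 0, "wy": 0, "wz": 0}]}}

```text
time_s: 1.6
ee_pos: [377.2, 175.2, 213.7]
ee_rot: [-180.0, -0.0, -168.3]
force: [0.5, -0.3, 0.3]
gripper_width: 91.0
gripper_force: 0.0
```

{"op": "move_arm", "data": {"plan": [{"tx": -0.6, "ty": -3.1, "tz": 0, "wx": 0, "wy": 0, "wz": 0}, {"tx": -0.6, "ty": -3.1, "tz": 0, "wx": 0, "wy": 0, "wz": 0}, {"tx": -0.6, "ty": -3.1, "tz": 0, "wx": 0, "wy": 0, "wz": 0}, {"tx": -0.6, "ty": -3.1, "tz": 0, "wx": 0, "wy": 0, "wz": 0}, {"tx": -0.6, "ty": -3.1, "tz": 0, "wx": 0, "wy": 0, "wz": 0}, {"tx": -0.6, "ty": -3.1, "tz": 0, "wx": 0, "wy": 0, "wz": 0}, {"tx": -0.6, "ty": -3.1, "tz": 0, "wx": 0, "wy": 0, "wz": 0}, {"tx": -0.6, "ty": -3.1, "tz": 0, "wx": 0, "wy": 0, "wz": 0}, {"tx": -0.6, "ty": -3.1, "tz": 0, "wx": 0, "wy": 0, "wz": 0}, {"tx": -0.6, "ty": -3.1, "tz": 0, "wx": 0, "wy": 0, "wz": 0}, {"tx": -0.6, "ty": -2.0, "tz": 0, "wx": 0, "wy": 0, "wz": 0}, {"tx": 0, "ty": 0, "tz": 0, "wx": 0, "wy": 0, "wz": 0}]}}

```text
time_s: 2.6
ee_pos: [510.2, -136.4, 213.2]
ee_rot: [-179.9, 0.0, -168.5]
force: [-0.0, -0.4, -0.5]
gripper_width: 90.9
gripper_force: 0.0
```

Run:
```python
from h import *
from workcell import env,grab_frame
import pickle
d={n:grab_frame(n) for n in("top","side")};pickle.dump(d,open("f1.pkl","wb"))
go(env.state(),[525.5,-185.1,19],191.7)
# caddy handle re-measure now that the arm has moved
t=d["top"]
for A,r in blobs(t,(0,0,0),(180,110,38),(225,165,330,265)): 
    print(A,np.round(r[0],1),onz(t,*r[0],110).round(1),r[2])
```

```text
at [ 508.3 -133.2  213.2] [ 1.7992e+02 -8.0000e-02 -1.6839e+02] t 2.7 shift cm [-0.67 -5.46 19.41] turn rad [ 0.001 -0.001 -0.002]
90.0 [271.3 216. ] [572.9 152.3 110. ] 30.963756561279297
```

{"op": "move_arm", "data": {"plan": [{"tx": -0.3, "ty": -2.7, "tz": 0, "wx": 0, "wy": 0, "wz": 0}, {"tx": -0.4, "ty": -2.8, "tz": 0, "wx": 0, "wy": 0, "wz": 0}, {"tx": 0, "ty": 0, "tz": 3, "wx": 0, "wy": 0, "wz": 0}, {"tx": 0, "ty": 0, "tz": 3, "wx": 0, "wy": 0, "wz": 0}, {"tx": 0, "ty": 0, "tz": 3, "wx": 0, "wy": 0, "wz": 0}, {"tx": 0, "ty": 0, "tz": 2, "wx": 0, "wy": 0, "wz": 0}, {"tx": 0, "ty": 0, "tz": 0, "wx": 0, "wy": 0, "wz": 0}, {"tx": 0, "ty": 0, "tz": 0, "wx": 0, "wy": 0, "wz": 0}, {"tx": 0, "ty": 0, "tz": 0, "wx": 0, "wy": 0, "wz": 0}]}}

```text
time_s: 3.45
ee_pos: [527.6, -185.0, 105.4]
ee_rot: [-179.9, 0.1, -168.2]
force: [0.6, -0.1, -0.2]
gripper_width: 91.2
gripper_force: 0.0
```

Run:
```python
from h import *
from workcell import env,grab_frame
go(env.state(),[525.5,-185.1,19],191.7)
f=grab_frame("side");cv2.imwrite("pics/side1.png",cv2.resize(f["color"][90:240,300:500],None,fx=3,fy=3,interpolation=cv2.INTER_CUBIC)[:,:,::-1])
```

```text
at [ 527.6 -185.   105.4] [-1.7994e+02  1.2000e-01 -1.6825e+02] t 3.45 shift cm [0.22 0.04 8.64] turn rad [-0.001  0.002  0.001]
```

View pics/side1.png

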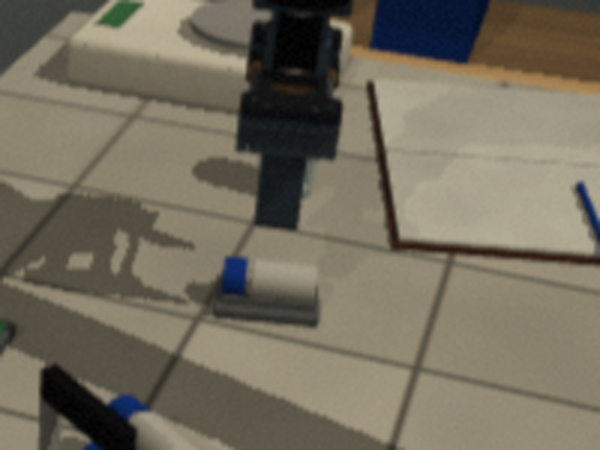

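The open fingers hang just above the spare (crop: fingers 278,228, bottle 270,280; the only white one on a rest). Descend and grip.

{"op": "move_arm", "data": {"plan": [{"tx": 0.1, "ty": 0, "tz": 2, "wx": 0, "wy": 0, "wz": 0}, {"tx": 0.1, "ty": 0, "tz": 2, "wx": 0, "wy": 0, "wz": 0}, {"tx": 0, "ty": 0, "tz": 2, "wx": 0, "wy": 0, "wz": 0}, {"tx": 0, "ty": 0, "tz": 1.5, "wx": 0, "wy": 0, "wz": 0}, {"tx": 0, "ty": 0, "tz": 1.1, "wx": 0, "wy": 0, "wz": 0}, {"tx": 0, "ty": 0, "tz": 0, "wx": 0, "wy": 0, "wz": 0}, {"tx": 0, "ty": 0, "tz": 0, "wx": 0, "wy": 0, "wz": 0}]}}

```text
time_s: 4.08
ee_pos: [525.4, -185.9, 18.7]
ee_rot: [-180.0, 0.1, -168.3]
force: [0.2, -0.2, 0.9]
gripper_width: 91.3
gripper_force: 0.0
```

{"op": "move_arm", "data": {"plan": [{"tx": 0, "ty": 0, "tz": 0, "wx": 0, "wy": 0, "wz": 0}, {"tx": 0, "ty": 0, "tz": 0, "wx": 0, "wy": 0, "wz": 0}, {"tx": 0, "ty": 0, "tz": 0, "wx": 0, "wy": 0, "wz": 0}, {"tx": 0, "ty": 0, "tz": 0, "wx": 0, "wy": 0, "wz": 0}, {"tx": 0, "ty": 0, "tz": 0, "wx": 0, "wy": 0, "wz": 0}, {"tx": 0, "ty": 0, "tz": 0, "wx": 0, "wy": 0, "wz": 0}, {"tx": 0, "ty": 0, "tz": 0, "wx": 0, "wy": 0, "wz": 0}, {"tx": 0, "ty": 0, "tz": 0, "wx": 0, "wy": 0, "wz": 0}, {"tx": 0, "ty": 0, "tz": 0, "wx": 0, "wy": 0, "wz": 0}, {"tx": 0, "ty": 0, "tz": 0, "wx": 0, "wy": 0, "wz": 0}], "gripper": 2.6, "force": 12}}

```text
time_s: 4.92
ee_pos: [524.5, -185.3, 18.0]
ee_rot: [179.9, -0.0, -168.3]
force: [-0.8, 2.0, 3.2]
gripper_width: 33.5
gripper_force: 11.9
```

{"op": "move_arm", "data": {"plan": [{"tx": 0, "ty": 0, "tz": -1, "wx": 0, "wy": 0, "wz": 0}, {"tx": 0, "ty": 0, "tz": -2, "wx": 0, "wy": 0, "wz": 0}, {"tx": 0, "ty": 0, "tz": -3, "wx": 0, "wy": 0, "wz": 0}, {"tx": 0, "ty": 0, "tz": -3, "wx": 0, "wy": 0, "wz": 0.05}, {"tx": 0, "ty": 0, "tz": -3, "wx": 0, "wy": 0, "wz": 0.09}, {"tx": 0, "ty": 0, "tz": -3, "wx": 0, "wy": 0, "wz": 0.09}, {"tx": 0, "ty": 0, "tz": -2, "wx": 0, "wy": 0, "wz": 0.09}, {"tx": 0, "ty": 0, "tz": -1, "wx": 0, "wy": 0, "wz": 0.09}, {"tx": 0, "ty": 0, "tz": 0, "wx": 0, "wy": 0, "wz": 0.09}, {"tx": 0, "ty": 0, "tz": 0, "wx": 0, "wy": 0, "wz": 0.09}, {"tx": 0, "ty": 0, "tz": 0, "wx": 0, "wy": 0, "wz": 0.09}, {"tx": 0, "ty": 0, "tz": 0, "wx": 0, "wy": 0, "wz": 0.09}]}}

```text
time_s: 5.92
ee_pos: [524.7, -186.0, 198.7]
ee_rot: [-180.0, 0.1, 147.3]
force: [-1.2, 0.3, -0.4]
gripper_width: 34.0
gripper_force: 11.9
```

Run:
```python
from h import *
from workcell import env,grab_frame
s=env.state();print(s["gripper_width"],s["gripper_force"])
go(s,[603.8,204,190],147.6)
t=grab_frame("top")
for nm,lo,hi,box in(("blue",(105,120,30),(130,255,255),(225,165,425,265)),("black",(0,0,0),(180,110,38),(225,165,330,265))):
    for A,r in blobs(t,lo,hi,box): print(nm,A,np.round(r[0],1),np.round(r[1],1),round(r[2],1),onz(t,*r[0],110).round(1))
cv2.imwrite("pics/top2.png",cv2.resize(t["color"][165:275,225:425],None,fx=4,fy=4,interpolation=cv2.INTER_CUBIC)[:,:,::-1])
```

```text
34.02938556487613 11.875340938568115
at [ 524.7 -186.   198.7] [-1.7999e+02  6.0000e-02  1.4732e+02] t 5.92 shift cm [14.4  37.1   0.85] turn rad [-0.     0.001 -0.005]
blue 134.0 [298.4 219.3] [23.7  6.9] 31.0 [562.4  82.2 110. ]
blue 119.5 [261.3 197.2] [22.3  6.6] 30.3 [622.5 177.4 110. ]
black 73.5 [271.1 216.2] [ 4.9 32.8] 30.6 [572.4 152.8 110. ]
```

View pics/top2.png

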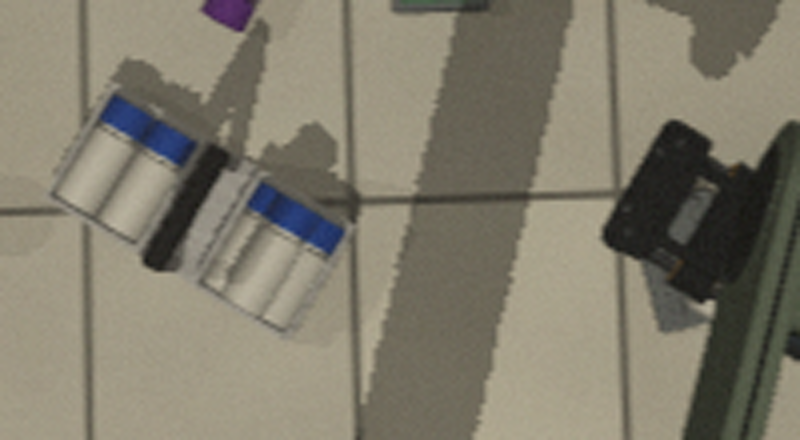

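{"op": "move_arm", "data": {"plan": [{"tx": 0.5, "ty": 1.2, "tz": 0, "wx": 0, "wy": 0, "wz": 0}, {"tx": 1.0, "ty": 2.7, "tz": 0, "wx": 0, "wy": 0, "wz": 0}, {"tx": 1.3, "ty": 3.3, "tz": 0, "wx": 0, "wy": 0, "wz": 0}, {"tx": 1.3, "ty": 3.3, "tz": 0, "wx": 0, "wy": 0, "wz": 0}, {"tx": 1.3, "ty": 3.3, "tz": 0, "wx": 0, "wy": 0, "wz": 0}, {"tx": 1.3, "ty": 3.3, "tz": 0, "wx": 0, "wy": 0, "wz": 0}, {"tx": 1.3, "ty": 3.3, "tz": 0, "wx": 0, "wy": 0, "wz": 0}, {"tx": 1.3, "ty": 3.3, "tz": 0, "wx": 0, "wy": 0, "wz": 0}, {"tx": 1.3, "ty": 3.3, "tz": 0, "wx": 0, "wy": 0, "wz": 0}, {"tx": 1.3, "ty": 3.3, "tz": 0, "wx": 0, "wy": 0, "wz": 0}, {"tx": 1.3, "ty": 3.3, "tz": 0, "wx": 0, "wy": 0, "wz": 0}, {"tx": 0.8, "ty": 2.0, "tz": 0, "wx": 0, "wy": 0, "wz": 0}]}}

```text
time_s: 6.97
ee_pos: [597.3, 194.2, 198.1]
ee_rot: [179.9, -0.0, 147.9]
force: [0.2, 0.1, -0.3]
gripper_width: 33.9
gripper_force: 11.9
```

{"op": "move_arm", "data": {"plan": [{"tx": 0.4, "ty": 1.4, "tz": 1, "wx": 0, "wy": 0, "wz": 0}, {"tx": 0, "ty": 0, "tz": 2, "wx": 0, "wy": 0, "wz": 0}, {"tx": 0, "ty": 0, "tz": 2, "wx": 0, "wy": 0, "wz": 0}, {"tx": 0, "ty": 0, "tz": 1, "wx": 0, "wy": 0, "wz": 0}, {"tx": 0, "ty": 0, "tz": 0, "wx": 0, "wy": 0, "wz": 0}, {"tx": 0, "ty": 0, "tz": 0, "wx": 0, "wy": 0, "wz": 0}, {"tx": 0, "ty": 0, "tz": 0, "wx": 0, "wy": 0, "wz": 0}, {"tx": 0, "ty": 0, "tz": 0, "wx": 0, "wy": 0, "wz": 0}]}}

```text
time_s: 7.63
ee_pos: [602.4, 203.7, 139.4]
ee_rot: [179.9, 0.1, 147.6]
force: [0.2, -0.1, -0.3]
gripper_width: 33.8
gripper_force: 11.9
```

Run:
```python
from h import *
from workcell import env,grab_frame
s=env.state();print(s["gripper_width"],s["force"].round(1))
go(s,[603.5,203,43],147.6)
f=grab_frame("side");cv2.imwrite("pics/side3.png",cv2.resize(f["color"][130:310,240:420],(600,600),interpolation=cv2.INTER_CUBIC)[:,:,::-1])
for p in((603.5,203,51),(572,153,115),(572,153,89)): print(proj(f,np.array(p)))
```

```text
33.787463015026695 [ 0.2 -0.1 -0.3]
at [602.4 203.7 139.4] [1.7988e+02 1.0000e-01 1.4756e+02] t 7.63 shift cm [-0.11 -0.02  9.64] turn rad [ 0.002  0.002 -0.001]
(np.float64(303.2450392867615), np.float64(257.89321476192276))
(np.float64(328.20016342648603), np.float64(221.59444255673606))
(np.float64(327.78161698342575), np.float64(232.16653988143204))
```

View pics/side3.png

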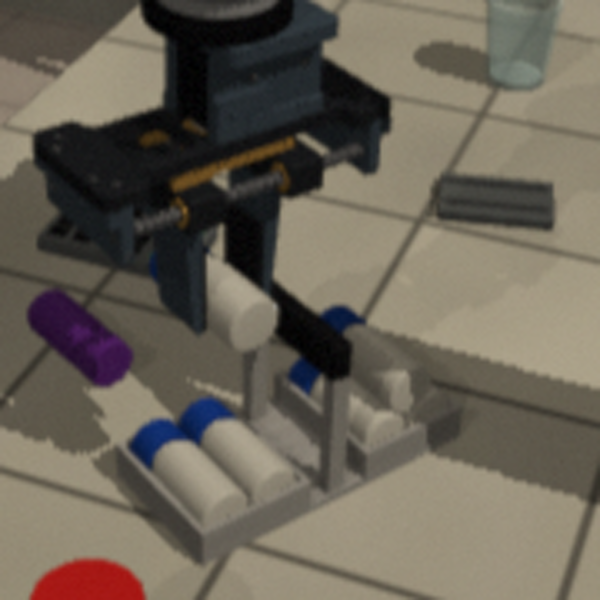

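{"op": "move_arm", "data": {"plan": [{"tx": -0.1, "ty": 0, "tz": 1.5, "wx": 0, "wy": 0, "wz": 0}, {"tx": 0, "ty": 0, "tz": 2, "wx": 0, "wy": 0, "wz": 0}, {"tx": 0, "ty": 0, "tz": 2, "wx": 0, "wy": 0, "wz": 0}, {"tx": 0, "ty": 0, "tz": 1.5, "wx": 0, "wy": 0, "wz": 0}, {"tx": 0, "ty": 0, "tz": 1, "wx": 0, "wy": 0, "wz": 0}, {"tx": 0, "ty": 0, "tz": 0.5, "wx": 0, "wy": 0, "wz": 0}, {"tx": 0, "ty": 0, "tz": 0.4, "wx": 0, "wy": 0, "wz": 0}, {"tx": 0, "ty": 0, "tz": 0, "wx": 0, "wy": 0, "wz": 0}, {"tx": 0, "ty": 0, "tz": 0, "wx": 0, "wy": 0, "wz": 0}, {"tx": 0, "ty": 0, "tz": 0, "wx": 0, "wy": 0, "wz": 0}]}}

```text
time_s: 8.52
ee_pos: [603.1, 203.4, 50.0]
ee_rot: [179.9, 0.1, 147.6]
force: [-0.7, 0.1, -0.0]
gripper_width: 33.5
gripper_force: 11.9
```

{"op": "move_arm", "data": {"plan": [{"tx": 0, "ty": 0, "tz": 0.2, "wx": 0, "wy": 0, "wz": 0}, {"tx": 0, "ty": 0, "tz": 0, "wx": 0, "wy": 0, "wz": 0}, {"tx": 0, "ty": 0, "tz": 0.2, "wx": 0, "wy": 0, "wz": 0}, {"tx": 0, "ty": 0, "tz": 0, "wx": 0, "wy": 0, "wz": 0}, {"tx": 0, "ty": 0, "tz": 0.1, "wx": 0, "wy": 0, "wz": 0}, {"tx": 0, "ty": 0, "tz": 0, "wx": 0, "wy": 0, "wz": 0}, {"tx": 0, "ty": 0, "tz": 0, "wx": 0, "wy": 0, "wz": 0}]}}

```text
time_s: 9.1
ee_pos: [602.3, 203.2, 43.9]
ee_rot: [-180.0, -0.0, 147.6]
force: [0.4, -1.2, -0.3]
gripper_width: 34.0
gripper_force: 11.9
```

Run:
```python
from h import *
from workcell import env,grab_frame
s=env.state();print(s["gripper_width"],s["force"].round(1),s["torque"].round(2))
go(s,[603.5,203,42],147.6)
f=grab_frame("side");cv2.imwrite("pics/side4.png",cv2.resize(f["color"][130:310,240:420],(600,600),interpolation=cv2.INTER_CUBIC)[:,:,::-1])
```

```text
33.972900474621554 [ 0.4 -1.2 -0.3] [ 0.01 -0.   -0.  ]
at [602.3 203.2  43.9] [-1.8000e+02 -1.0000e-02  1.4758e+02] t 9.1 shift cm [-0.11  0.04  0.19] turn rad [-0. -0. -0.]
```

View pics/side4.png

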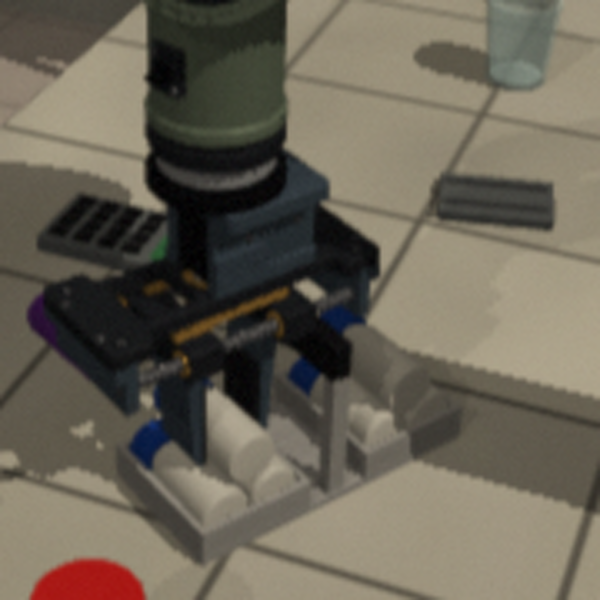

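{"op": "move_arm", "data": {"plan": [{"tx": 0, "ty": 0, "tz": 0.1, "wx": 0, "wy": 0, "wz": 0}, {"tx": 0, "ty": 0, "tz": 0, "wx": 0, "wy": 0, "wz": 0}, {"tx": 0, "ty": 0, "tz": 0, "wx": 0, "wy": 0, "wz": 0}, {"tx": 0, "ty": 0, "tz": 0, "wx": 0, "wy": 0, "wz": 0}]}}

```text
time_s: 9.48
ee_pos: [602.8, 203.4, 43.3]
ee_rot: [179.9, 0.0, 147.6]
force: [0.4, -0.1, 1.0]
gripper_width: 33.8
gripper_force: 11.9
```

{"op": "move_arm", "data": {"plan": [{"tx": 0, "ty": 0, "tz": 0.1, "wx": 0, "wy": 0, "wz": 0}, {"tx": 0, "ty": 0, "tz": 0, "wx": 0, "wy": 0, "wz": 0}, {"tx": 0, "ty": 0, "tz": 0, "wx": 0, "wy": 0, "wz": 0}, {"tx": 0, "ty": 0, "tz": 0, "wx": 0, "wy": 0, "wz": 0}]}}

```text
time_s: 9.82
ee_pos: [603.2, 204.0, 43.0]
ee_rot: [179.9, 0.1, 147.6]
force: [-0.3, 2.0, 5.0]
gripper_width: 33.6
gripper_force: 11.9
```

Contact felt (about 5 N); release with a limited opening so that the fingers stay clear of the handle.

{"op": "move_arm", "data": {"plan": [{"tx": 0, "ty": 0, "tz": 0, "wx": 0, "wy": 0, "wz": 0}, {"tx": 0, "ty": 0, "tz": 0, "wx": 0, "wy": 0, "wz": 0}, {"tx": 0, "ty": 0, "tz": 0, "wx": 0, "wy": 0, "wz": 0}, {"tx": 0, "ty": 0, "tz": 0, "wx": 0, "wy": 0, "wz": 0}, {"tx": 0, "ty": 0, "tz": 0, "wx": 0, "wy": 0, "wz": 0}, {"tx": 0, "ty": 0, "tz": 0, "wx": 0, "wy": 0, "wz": 0}], "gripper": 4.6}}

```text
time_s: 10.32
ee_pos: [602.2, 203.1, 41.7]
ee_rot: [-180.0, -0.0, 147.6]
force: [0.3, 0.9, -0.3]
gripper_width: 45.9
gripper_force: 0.0
```

{"op": "move_arm", "data": {"plan": [{"tx": 0, "ty": 0, "tz": -0.5, "wx": 0, "wy": 0, "wz": 0}, {"tx": 0, "ty": 0, "tz": -1, "wx": 0, "wy": 0, "wz": 0}, {"tx": 0, "ty": 0, "tz": -2, "wx": 0, "wy": 0, "wz": 0}, {"tx": 0, "ty": 0, "tz": -3, "wx": 0, "wy": 0, "wz": 0}, {"tx": 0, "ty": 0, "tz": -3, "wx": 0, "wy": 0, "wz": 0}, {"tx": 0, "ty": 0, "tz": -2.5, "wx": 0, "wy": 0, "wz": 0}, {"tx": 0, "ty": 0, "tz": 0, "wx": 0, "wy": 0, "wz": 0}, {"tx": 0, "ty": 0, "tz": 0, "wx": 0, "wy": 0, "wz": 0}]}}

```text
time_s: 10.98
ee_pos: [603.5, 203.6, 164.8]
ee_rot: [179.8, 0.2, 147.6]
force: [0.1, -0.3, -0.3]
gripper_width: 46.1
gripper_force: 0.0
```

Run:
```python
from h import *
from workcell import env,grab_frame
s=env.state();print(s["gripper_width"],s["force"].round(1))
go(s,[572,153,165],147.6)
f=grab_frame("side");cv2.imwrite("pics/side5.png",cv2.resize(f["color"][130:310,240:420],(600,600),interpolation=cv2.INTER_CUBIC)[:,:,::-1])
for A,r in blobs(f,(0,0,0),(180,110,38),(300,200,350,260)): print(A,r)
```

```text
46.10426092140252 [ 0.1 -0.3 -0.3]
at [603.5 203.6 164.8] [179.77   0.19 147.58] t 10.98 shift cm [-0.05 -5.95 -0.04] turn rad [ 0.004  0.003 -0.   ]
392.0 ((329.0819396972656, 227.401611328125), (40.33161926269531, 12.547614097595215), 39.80556869506836)
58.0 ((315.5, 204.0), (8.0, 11.0), 90.0)
```

View pics/side5.png

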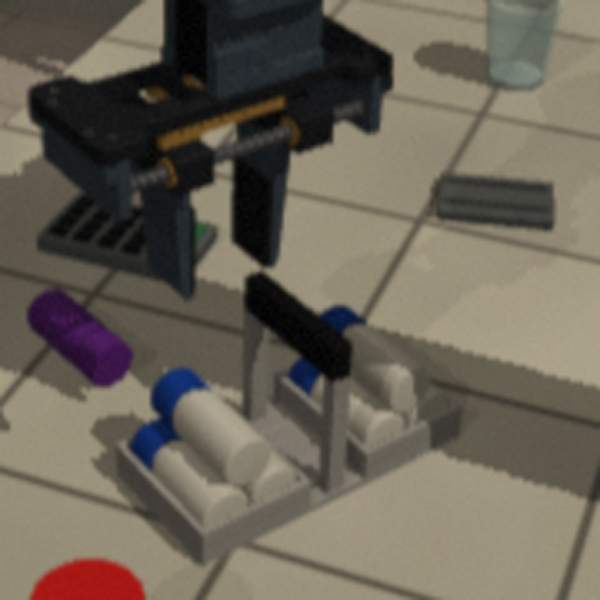

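The spare sits nestled on both lower bottles (crop 220,420), the caddy unmoved. Now the handle.

{"op": "move_arm", "data": {"plan": [{"tx": 0, "ty": -1.5, "tz": 0, "wx": 0, "wy": 0, "wz": 0}, {"tx": 0, "ty": -2.5, "tz": 0, "wx": 0, "wy": 0, "wz": 0}, {"tx": 0, "ty": -2.0, "tz": 0, "wx": 0, "wy": 0, "wz": 0}, {"tx": 0, "ty": 0, "tz": 0, "wx": 0, "wy": 0, "wz": 0}, {"tx": 0, "ty": 0, "tz": 2, "wx": 0, "wy": 0, "wz": 0}, {"tx": 0, "ty": 0, "tz": 2, "wx": 0, "wy": 0, "wz": 0}, {"tx": 0, "ty": 0, "tz": 2, "wx": 0, "wy": 0, "wz": 0}, {"tx": 0, "ty": 0, "tz": 1.5, "wx": 0, "wy": 0, "wz": 0}, {"tx": 0, "ty": 0, "tz": 0.7, "wx": 0, "wy": 0, "wz": 0}, {"tx": 0, "ty": 0, "tz": 0, "wx": 0, "wy": 0, "wz": 0}, {"tx": 0, "ty": 0, "tz": 0, "wx": 0, "wy": 0, "wz": 0}]}}

```text
time_s: 11.95
ee_pos: [570.3, 152.9, 79.6]
ee_rot: [-180.0, -0.0, 147.6]
force: [0.7, 0.6, -0.4]
gripper_width: 46.2
gripper_force: 0.0
```

{"op": "move_arm", "data": {"plan": [{"tx": 0, "ty": 0, "tz": 0, "wx": 0, "wy": 0, "wz": 0}, {"tx": 0, "ty": 0, "tz": 0, "wx": 0, "wy": 0, "wz": 0}, {"tx": 0, "ty": 0, "tz": 0, "wx": 0, "wy": 0, "wz": 0}, {"tx": 0, "ty": 0, "tz": 0, "wx": 0, "wy": 0, "wz": 0}, {"tx": 0, "ty": 0, "tz": 0, "wx": 0, "wy": 0, "wz": 0}, {"tx": 0, "ty": 0, "tz": 0, "wx": 0, "wy": 0, "wz": 0}], "gripper": 3.0, "force": 5}}

```text
time_s: 12.45
ee_pos: [570.3, 152.6, 80.3]
ee_rot: [180.0, 0.0, 147.6]
force: [0.4, 0.6, -0.4]
gripper_width: 30.4
gripper_force: 0.0
```

{"op": "move_arm", "data": {"plan": [{"tx": 0, "ty": 0, "tz": 0, "wx": 0, "wy": 0, "wz": 0}, {"tx": 0, "ty": 0, "tz": 0, "wx": 0, "wy": 0, "wz": 0}, {"tx": 0, "ty": 0, "tz": 0, "wx": 0, "wy": 0, "wz": 0}, {"tx": 0, "ty": 0, "tz": 0, "wx": 0, "wy": 0, "wz": 0}, {"tx": 0, "ty": 0, "tz": 0, "wx": 0, "wy": 0, "wz": 0}, {"tx": 0, "ty": 0, "tz": 0, "wx": 0, "wy": 0, "wz": 0}], "gripper": 1.8}}

```text
time_s: 12.95
ee_pos: [570.5, 152.9, 80.0]
ee_rot: [180.0, 0.0, 147.6]
force: [0.6, 1.5, -0.7]
gripper_width: 18.3
gripper_force: 1.0
```

{"op": "move_arm", "data": {"plan": [{"tx": 0, "ty": 0, "tz": 0, "wx": 0, "wy": 0, "wz": 0}, {"tx": 0, "ty": 0, "tz": 0, "wx": 0, "wy": 0, "wz": 0}, {"tx": 0, "ty": 0, "tz": 0, "wx": 0, "wy": 0, "wz": 0}, {"tx": 0, "ty": 0, "tz": 0, "wx": 0, "wy": 0, "wz": 0}, {"tx": 0, "ty": 0, "tz": 0, "wx": 0, "wy": 0, "wz": 0}, {"tx": 0, "ty": 0, "tz": 0, "wx": 0, "wy": 0, "wz": 0}], "gripper": 1.0}}

```text
time_s: 13.45
ee_pos: [570.4, 152.6, 80.0]
ee_rot: [180.0, 0.0, 147.6]
force: [1.6, 1.6, -0.8]
gripper_width: 13.6
gripper_force: 5.0
```

{"op": "move_arm", "data": {"plan": [{"tx": 0, "ty": 0, "tz": 0, "wx": 0, "wy": 0, "wz": 0}, {"tx": 0, "ty": 0, "tz": 0, "wx": 0, "wy": 0, "wz": 0}, {"tx": 0, "ty": 0, "tz": 0, "wx": 0, "wy": 0, "wz": 0}, {"tx": 0, "ty": 0, "tz": 0, "wx": 0, "wy": 0, "wz": 0}, {"tx": 0, "ty": 0, "tz": 0, "wx": 0, "wy": 0, "wz": 0}], "gripper": 0.8, "force": 55}}

```text
time_s: 13.87
ee_pos: [570.4, 152.6, 80.0]
ee_rot: [180.0, 0.0, 147.6]
force: [2.9, 1.6, -1.7]
gripper_width: 13.4
gripper_force: 55.0
```

{"op": "move_arm", "data": {"plan": [{"tx": 0, "ty": 0, "tz": -0.1, "wx": 0, "wy": 0, "wz": 0}, {"tx": 0, "ty": 0, "tz": -0.2, "wx": 0, "wy": 0, "wz": 0}, {"tx": 0, "ty": 0, "tz": -0.3, "wx": 0, "wy": 0, "wz": 0}, {"tx": 0, "ty": 0, "tz": -0.4, "wx": 0, "wy": 0, "wz": 0}, {"tx": 0, "ty": 0, "tz": -0.4, "wx": 0, "wy": 0, "wz": 0}, {"tx": 0, "ty": 0, "tz": -0.4, "wx": 0, "wy": 0, "wz": 0}, {"tx": 0, "ty": 0, "tz": -0.4, "wx": 0, "wy": 0, "wz": 0}, {"tx": 0, "ty": 0, "tz": -0.4, "wx": 0, "wy": 0, "wz": 0}, {"tx": 0, "ty": 0, "tz": -0.4, "wx": 0, "wy": 0, "wz": 0}, {"tx": 0, "ty": 0, "tz": -0.4, "wx": 0, "wy": 0, "wz": 0}, {"tx": 0, "ty": 0, "tz": -0.4, "wx": 0, "wy": 0, "wz": 0}, {"tx": 0, "ty": 0, "tz": -0.4, "wx": 0, "wy": 0, "wz": 0}]}}

```text
time_s: 14.87
ee_pos: [570.2, 152.6, 122.4]
ee_rot: [180.0, 0.0, 147.6]
force: [0.3, -0.5, -7.1]
gripper_width: 13.8
gripper_force: 55.0
```

{"op": "move_arm", "data": {"plan": [{"tx": 0, "ty": 0, "tz": -0.4, "wx": 0, "wy": 0, "wz": 0}, {"tx": 0, "ty": 0, "tz": -0.4, "wx": 0, "wy": 0, "wz": 0}, {"tx": 0, "ty": 0, "tz": -0.4, "wx": 0, "wy": 0, "wz": 0}, {"tx": 0, "ty": 0, "tz": -0.4, "wx": 0, "wy": 0, "wz": 0}, {"tx": 0, "ty": 0, "tz": -0.4, "wx": 0, "wy": 0, "wz": 0}, {"tx": 0, "ty": 0, "tz": -0.4, "wx": 0, "wy": 0, "wz": 0}, {"tx": 0, "ty": 0, "tz": -0.4, "wx": 0, "wy": 0, "wz": 0}, {"tx": 0, "ty": 0, "tz": -0.4, "wx": 0, "wy": 0, "wz": 0}, {"tx": 0, "ty": 0, "tz": -0.4, "wx": 0, "wy": 0, "wz": 0}, {"tx": 0, "ty": 0, "tz": -0.4, "wx": 0, "wy": 0, "wz": 0}, {"tx": 0, "ty": 0, "tz": -0.4, "wx": 0, "wy": 0, "wz": 0}, {"tx": 0, "ty": 0, "tz": -0.4, "wx": 0, "wy": 0, "wz": 0}]}}

```text
time_s: 15.87
ee_pos: [570.2, 152.6, 170.3]
ee_rot: [180.0, -0.0, 147.6]
force: [-0.1, -0.2, -6.6]
gripper_width: 13.4
gripper_force: 55.0
```

{"op": "move_arm", "data": {"plan": [{"tx": 0, "ty": 0, "tz": -0.4, "wx": 0, "wy": 0, "wz": 0}, {"tx": 0, "ty": 0, "tz": -0.3, "wx": 0, "wy": 0, "wz": 0}, {"tx": 0, "ty": 0, "tz": -0.2, "wx": 0, "wy": 0, "wz": 0}, {"tx": 0, "ty": 0, "tz": -0.1, "wx": 0, "wy": 0, "wz": 0}, {"tx": 0, "ty": 0, "tz": 0, "wx": 0, "wy": 0, "wz": 0}, {"tx": 0, "ty": 0, "tz": 0, "wx": 0, "wy": 0, "wz": 0}, {"tx": 0, "ty": 0, "tz": 0, "wx": 0, "wy": 0, "wz": 0}, {"tx": 0, "ty": 0, "tz": 0, "wx": 0, "wy": 0, "wz": 0}, {"tx": 0, "ty": 0, "tz": 0, "wx": 0, "wy": 0, "wz": 0}, {"tx": 0, "ty": 0, "tz": 0, "wx": 0, "wy": 0, "wz": 0}, {"tx": 0, "ty": 0, "tz": 0, "wx": 0, "wy": 0, "wz": 0}, {"tx": 0, "ty": 0, "tz": 0, "wx": 0, "wy": 0, "wz": 0}]}}

```text
time_s: 16.87
ee_pos: [570.2, 152.6, 179.9]
ee_rot: [180.0, -0.0, 147.6]
force: [-0.5, 1.2, -6.3]
gripper_width: 13.1
gripper_force: 55.0
```

Run:
```python
from h import *
from workcell import env,grab_frame
s=env.state();print(s["gripper_width"],s["gripper_force"],s["force"].round(1),s["torque"].round(2),s["time_s"],s["ee_pos"],s["ee_rot"])
f=grab_frame("side");cv2.imwrite("pics/side6.png",cv2.resize(f["color"][70:270,240:440],(600,600),interpolation=cv2.INTER_CUBIC)[:,:,::-1])
```

```text
13.102466834232391 54.99820947647095 [-0.5  1.2 -6.3] [-0.05  0.01 -0.06] 16.8667 [570.21744651 152.55231598 179.92514995] [ 1.79996603e+02 -1.53772532e-03  1.47582043e+02]
```

View pics/side6.png

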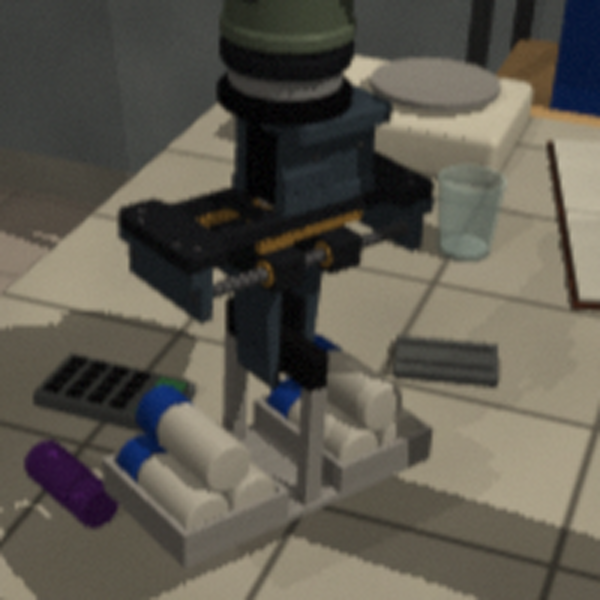

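The caddy hangs level about 100 mm up, with both pyramids intact (spare at crop 205,445; full bay at 350,400). I'm handing it in.

```bash
python3 -c "
from workcell import env
print(env.job_done())"
```

```text
the job is handed in; nothing more can be done
None
```

The job is handed in: the spare bottle was let go nestled in the unfinished bay, and the caddy is held by its handle about 10 cm up, looking level and still with all six bottles in place; no verdict came back.

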